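Jack up the microscope platform and hold it

TASK

Set the lever jack so that its round saddle stands centrally under the platform's marked lift point (the round-ended tongue with the raised ring) with the jack flat on the bench, then give its handle a full trial stroke, right down, and let it come all the way back up. Then push the handle right down again and finish while still holding it down, the platform's edge raised and carried steadily by the saddle alone. Do not push on the platform or the microscope yourself, and leave the other things where they are.

Things in the scene. Friction and masses are not known exactly. Their poses are not given: they have to be found in the camera images.
- jack: Lever jack, about 0.9 kg, loose. Origin on its underside below the grip block's centre; x points to its saddle end, z up. Dark steel base plate 285 x 80 x 10 mm, from 100 mm ahead (+x) to 185 mm behind the origin. Grey upright grip block at the origin: 42 mm along x, 26 mm across y, top 95 mm up. Saddle at x = +70 mm; the pump handle runs back and up from the block's rear.
- jack_grip (a point): point inside the jack's grip block, 75 mm above the jack's underside on the block's axis: the place to grasp the jack, pinching across its y (26 mm wide)
- saddle (a point): centre of the top face of the jack's saddle, a steel disc 34 mm across, 70 mm ahead of the jack's origin; 52 mm above the jack's underside with the handle up; rises 53 mm per rad of handle, 24 mm at full stroke, and sinks back with the handle
- handle_end (a point): centre of the rubber cross bar (16 mm thick, 50 mm long along the jack's y) at the end of the pump handle; with the handle up it lies 171 mm behind the jack's origin and 104 mm up. It swings on a radius of 150 mm about a pivot 28 mm behind the origin and 60 mm up; at full stroke it is 176 mm behind the origin and 38 mm up.
- jack_handle (a joint): pump handle angle, rad: 0 = up (slopes 0.30 rad above level), 0.45 = right down at its stop. Pushing on the cross bar takes about 2 to 4 N until the saddle meets the tongue (about 0.19 rad), then 7 to 14 N; damped. Let go, it comes back up by itself in a second or two and the saddle sinks: there is no catch.
- lift_pad (a point): the marked lift point: centre of the flat underside of the steel tongue with a ROUND end and a raised ring on top; 50 mm wide, 12 mm thick, standing 50 mm out from the platform's front edge, 25 mm in from the tongue's tip; underside 62 mm above the bench when the platform is down. Free space below it.
- platform: Aluminium platform 340 x 400 x 22 mm carrying a microscope, hinged at its rear edge, resting on feet, underside 62 mm up. Origin on the hinge at the underside; -x points to its front edge (335 mm away): a jack whose x is parallel to this x faces squarely in under it. Lift tongue at x -360, y -70 mm; the SQUARE tongue with a bolt (y +90 mm) is no lift point. Loads the saddle with 10 to 30 N.
- objective: Bystander, to be left where it is: spare microscope objective, dark metal, 30 mm across, 42 mm tall, standing on the bench beside the lift tongue; origin at the centre of its underside
- filter_cell: Bystander, to be left where it is: aluminium filter cell, disc 32 mm across, 13 mm tall, on the bench in front of the platform between the two tongues; origin at the centre of its underside
- oil_bottle: Bystander, to be left where it is: small closed amber bottle, 36 mm across, 75 mm tall; origin at the centre of its underside
- slide_box: Bystander, to be left where it is: closed grey plastic slide box, 85 x 110 x 35 mm; origin at the centre of its underside
- petri_dish: Bystander, to be left where it is: clear closed dish, 86 mm across, 15 mm tall, on the bench beside the jack; origin at the centre of its underside
- screwdriver: Bystander, to be left where it is: screwdriver, 160 mm long, black handle, lying on top of the platform beside the microscope; origin at its middle

How it is judged:
By the outcome, as a careful person would: the job done as asked, in the order asked, and still so for the second after the job is handed in, while the arm keeps its last pose, push and grip.
It also fails if it takes over 51 s, if anything falls off the work surface, if the arm or the gripper's body presses on something with over 40 N, if the wrist force passes 120 N, or if a joint passes its speed limit or range.

ROBOT

A 6-joint arm with a two-finger parallel gripper is mounted at the origin on the work surface. World frame = base frame: x ahead of the robot, y to its left, z up, the work surface at z = 0. Lengths are in m, angles in rad, forces in N, time in s.
With the tool pointing down it reaches from about 0.35 to 0.875 m from the base axis. Payload 15.5 kg.
Tool frame: the origin (TCP) lies on the centre line of the jaws, within the pads' length; the fingertips stand 14 mm ahead of it and the grasp point (between the pads) lies 5 mm behind it (arm.nose_length is the distance from the TCP to the fingertips, in m); z points along the fingers, y is the line along which they close (so a half turn about z gives the same grasp; the last joint's range is limited). The gripper opens to 85 mm and grips with 20 to 120 N. Pads are 22 mm wide; open, the fingers measure 114 mm over their backs; the gripper's body (76 mm by 85 mm) begins 54 mm behind the grasp point. The pads swing forward as they close: fully open they stand 13 mm farther back than shut.
Start: joints at [-1.335, 0.494, 1.345, -0, 1.302, -0.096], TCP at [0.204, -0.591, 0.245] pointing down, gripper open.
Joint ranges: [-2.91, 2.91], [-0.82, 2.16], [0.22, 2.67], [-1.22, 4.37], [0.12, 2.79], [-3.08, 3.08]. Speed limits (rad/s): [1.89, 1.89, 2.57, 3.01, 3.01, 3.01].

INTERFACE

Orientations are given as a unit quaternion [x, y, z, w].
In Python, from plant import arm gives the robot as it stands. The module is installed in compiled form; this text tells all that it offers.
- The arm moves only by the shell command python3 -m creep 'ROWS'. ROWS is JSON, one flat list of numbers, 7 for each row, row after row: the shift along the tool's x, y, z as a fraction of full scale, then the turn, a rotation vector about the tool's x, y, z as a fraction of full scale, then the gripper's target within -1 to 1 (shut at 1, half-way at 0, fully open at -1). In form: [dx, dy, dz, rx, ry, rz, gripper, dx, dy, dz, rx, ry, rz, gripper, ...]. A call has 1 to 20 rows; each row is the pose to reach, as a shift and turn from the pose commanded when the call began, along the tool's axes at that moment; what a row does not reach only later rows make up. Full scale, the value 1, is 200 mm for a shift and pi/4 rad for a turn. A row lasts 1/10 s, in which the tool goes at most 50 mm and 8.59 degrees, less where a joint would pass 70% of its speed; a pose out of reach is approached as far as the arm can. A call with a number of a shift or a turn outside -1 to 1 is refused whole. A call with a gripper value outside its range is refused whole. The fingers move at their own pace and stop on an object; the grip force is fixed at half the most. Time passes only in rows, so rows that repeat a pose let the fingers close. It gives the time, the measured TCP pose, the force, the opening and the grip force at its end, in the units of the state.
- arm.read_state(): the state, without advancing time (a new reading comes with each control period).
- arm.camera(name): name is "scene" or "top"; returns the picture (384x512x3 uint8, red, green, blue); there is no depth.
- arm.camera_params(name): a dict with "camera_matrix" (3x3 intrinsics, pixels), "extrinsics" (4x4, takes a point from camera to world coordinates). Camera axes: x right, y up, looking along -z (the intrinsics and any distortion apply to the point x, -y, -z); pixel columns grow to the right and rows downward; lengths in m; the calibration is good to about 2 mm. A picture is of the moment at which its call begins. camera_params takes no time and is no camera call.
- arm.close_job(): hands the job in; it is judged then, once.
Trained networks look in the newest picture that a camera, given by its name, has taken for a name from the list of things; names that differ only in an ending like _2 or _b are one class to them, and where a whole thing is asked for, a point or a joint stands for the part that bears it (a point fixed in the world has none). Each returns a list of dicts, best first, with "confidence" (0 to 1); they miss things now and then, are a little off and sometimes report something else, mostly with a low value. They report only what shows in the picture. A call takes as long as a camera call.
- arm.recognise(camera, label): "position" ([column, row] in pixels, amid what is visible of it).
- arm.masks_of(camera, label): "pixels" (384x512 bool, what is visible of it) and "position" ([column, row] in pixels, amid what is visible of it).
- arm.mark_of(camera, label): "position" ([column, row] in pixels: a listed point, or the origin of a listed thing).
The state is a dict: "t": time; "joint_positions": joint angles; "dq": joint speeds; "joint_efforts": joint torques, N m; "position": TCP position; "eef_rot": TCP orientation; "contact_force": force on the tool from outside, world axes, zero at the start; "ft_torque": the same for the moment, N m; "width": finger opening in m; "gripper_force": force on a finger pad.
Only numpy, scipy, OpenCV 4.12 (cv2) and the standard library are available. Lean on these libraries where they do the work, as an engineer would, in place of code of your own. Each camera call takes 0.05 s, during which the arm holds its last target. There are 200 camera calls.

## Working session

There is one attempt and no reset: what is moved stays moved. The work goes in short steps, Python scripts to look and compute and a shell command to move; the robot and the scene stay as the last step left them, time stands still between calls to the robot, and variables do not carry over. Pictures are saved under pics/ and viewed, at most 10 in all, crops included, and the job is handed in when it is done.

```bash
mkdir -p pics
cat > h.py <<'E'
import numpy as np, cv2
from plant import arm
from scipy.spatial.transform import Rotation as R
def ray(cam,px):
    p=arm.camera_params(cam);K=np.array(p["camera_matrix"]);T=np.array(p["extrinsics"])
    d=np.linalg.inv(K)@[px[0],px[1],1]; d=T[:3,:3]@(d*[1,-1,-1]); return T[:3,3],d
def at(cam,px,z):
    o,d=ray(cam,px); return o+d*(z-o[2])/d[2]
def px(cam,P):
    p=arm.camera_params(cam);K=np.array(p["camera_matrix"]);T=np.array(p["extrinsics"])
    q=T[:3,:3].T@(np.array(P)-T[:3,3])*[1,-1,-1]; q=K@q; return q[:2]/q[2]
def togo(P,Rw=None):
    """fractions from the measured pose to world TCP P, rotation Rw"""
    s=arm.read_state(); r=R.from_quat(s["eef_rot"])
    d=r.inv().apply(np.array(P)-s["position"])/0.2
    t=(r.inv()*Rw).as_rotvec()/(np.pi/4) if Rw is not None else np.zeros(3)
    return np.round(np.r_[d,t],3)
E
python3 - <<'E'
from h import *
for c in("top","scene"):
    cv2.imwrite(f"pics/{c}0.png",arm.camera(c)[:,:,::-1])
    p=arm.camera_params(c); print(c,np.round(p["extrinsics"],3).tolist(),np.round(p["camera_matrix"],1).tolist())
Z=dict(jack=0,jack_grip=.075,saddle=.052,handle_end=.104,lift_pad=.062,platform=.062,objective=0,filter_cell=0,oil_bottle=0,slide_box=0,petri_dish=0)
for l,z in Z.items():
    for c in("top","scene"):
        r=arm.mark_of(c,l)
        print(l,c,[(np.round(x["position"]).tolist(),round(x["confidence"],2),np.round(at(c,x["position"],z),3).tolist()) for x in r[:2]])
s=arm.read_state();print(s["t"],s["eef_rot"],s["position"])
E
```

```text
top [[-0.025, 0.988, -0.154, 0.391], [-1.0, -0.023, 0.014, -0.002], [0.011, 0.155, 0.988, 1.489], [0.0, 0.0, 0.0, 1.0]] [[424.2, 0.0, 242.3], [0.0, 424.2, 194.0], [0.0, 0.0, 1.0]]
scene [[-0.439, -0.479, 0.761, 1.712], [0.899, -0.222, 0.379, 0.514], [-0.012, 0.85, 0.527, 0.854], [0.0, 0.0, 0.0, 1.0]] [[453.6, 0.0, 251.8], [0.0, 453.6, 188.3], [0.0, 0.0, 1.0]]
jack top [([173.0, 221.0], 0.74, [0.533, 0.223, 0.0])]
jack scene [([335.0, 219.0], 0.77, [0.535, 0.226, 0.0])]
jack_grip top [([165.0, 218.0], 0.82, [0.536, 0.237, 0.075])]
jack_grip scene [([340.0, 197.0], 0.56, [0.521, 0.231, 0.075])]
saddle top [([187.0, 213.0], 0.62, [0.554, 0.166, 0.052])]
saddle scene [([316.0, 205.0], 0.53, [0.562, 0.168, 0.052]), ([148.0, 169.0], 0.48, [0.594, -0.462, 0.052])]
handle_end top [([114.0, 230.0], 0.69, [0.497, 0.399, 0.104])]
handle_end scene [([395.0, 197.0], 0.59, [0.496, 0.39, 0.104]), ([337.0, 199.0], 0.36, [0.577, 0.234, 0.104])]
lift_pad top [([264.0, 220.0], 0.74, [0.523, -0.093, 0.062])]
lift_pad scene [([244.0, 179.0], 0.91, [0.526, -0.106, 0.062])]
platform top [([369.0, 191.0], 0
[... 213 characters left out ...]
), ([268.0, 181.0], 0.43, [0.409, -0.066, 0.0])]
filter_cell top [([243.0, 194.0], 0.53, [0.623, -0.026, 0.0]), ([304.0, 237.0], 0.52, [0.465, -0.236, 0.0])]
filter_cell scene [([248.0, 212.0], 0.46, [0.617, -0.046, 0.0])]
oil_bottle top [([227.0, 145.0], 0.42, [0.803, 0.026, 0.0])]
oil_bottle scene [([239.0, 255.0], 0.68, [0.824, 0.027, 0.0])]
slide_box top [([187.0, 152.0], 0.78, [0.781, 0.172, 0.0])]
slide_box scene [([289.0, 260.0], 0.8, [0.785, 0.167, 0.0]), ([368.0, 246.0], 0.23, [0.624, 0.355, 0.0])]
petri_dish top [([138.0, 193.0], 0.7, [0.634, 0.346, 0.0])]
petri_dish scene []
1.2 [ 9.86269664e-01  1.65142817e-01  4.31753498e-06 -1.19155759e-05] [ 0.20360029 -0.59090376  0.24527073]
```

Run:
```python
import cv2
a=cv2.imread("pics/top0.png")[90:310,80:450]
cv2.imwrite("pics/v1.png",cv2.resize(a,None,fx=2.15,fy=2.15,interpolation=cv2.INTER_CUBIC))
a=cv2.imread("pics/scene0.png")[110:310,100:460]
cv2.imwrite("pics/v2.png",cv2.resize(a,None,fx=2.2,fy=2.2,interpolation=cv2.INTER_CUBIC))
```

```text
(no output)
```

View pics/v1.png

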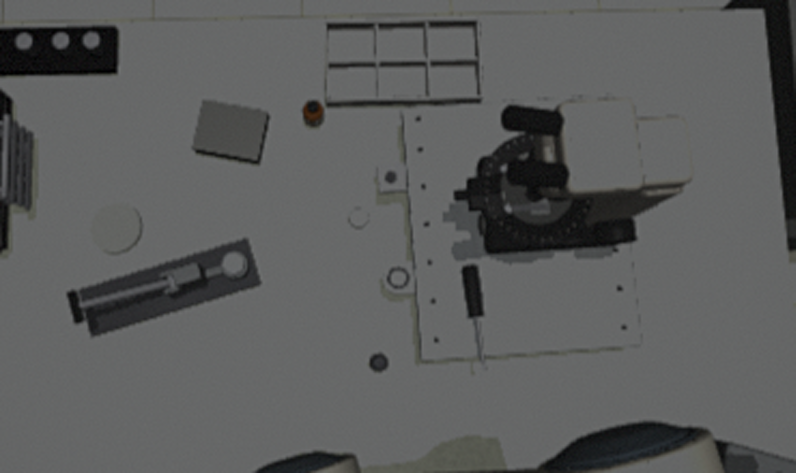

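View pics/v2.png

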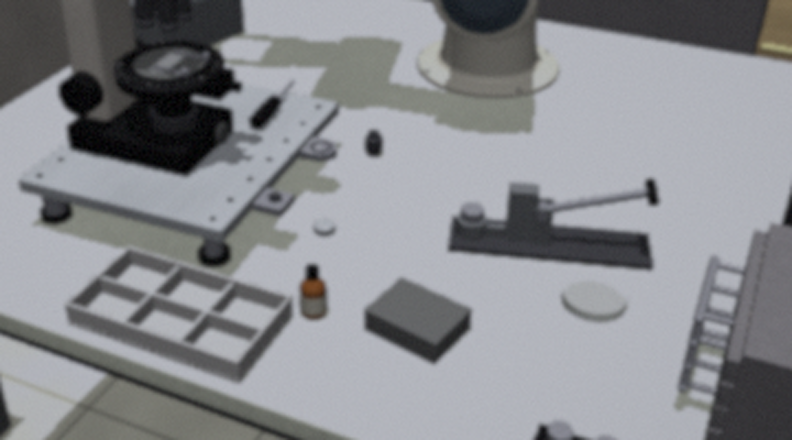

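The top view shows the ringed tongue at about px (265,219), the jack at lower left with its handle end at (115,231) and its saddle at (189,213). The objective is at (256,258) and the filter cell at (247,191). The scene view agrees, so the way in between them is free.

Run:
```python
from h import *
c=lambda x,y:(80+x/2.15,90+y/2.15)
A=at("top",c(403,112),.084);B=at("top",c(421,361),.084);C=at("top",c(641,346),.084)
print("front",A,B,"len",np.linalg.norm(A-B),"rear",C)
d=(A-B);print("yaw platform y-axis dir",np.degrees(np.arctan2(d[1],d[0])), "side",np.degrees(np.arctan2(*(C-B)[1::-1])))
ring=at("top",c(398,278),.075);sq=at("top",c(391,178),.078);print("ring",ring,"sq",sq,"dir",np.degrees(np.arctan2(*(sq-ring)[1::-1])),np.linalg.norm(sq-ring))
for n,u,z in(("saddle",(235,264),.052),("hend",(76,306),.104),("blk",(184,278),.095)):print(n,at("top",c(*u),z))
D=[at("top",c(*u),.01) for u in((247,239),(261,282),(94,335))]
print("base corners",D, "dir",np.degrees(np.arctan2(*(D[1]-D[2])[1::-1])),np.linalg.norm(D[1]-D[2]))
for cam in("top","scene"):
  for l in("jack_grip","lift_pad"):
    arm.camera(cam)
    print(cam,l,[(np.round(x["position"],1),round(x["confidence"],2),np.round(at(cam,x["position"],{"jack_grip":.075,"lift_pad":.062}[l]),3)) for x in arm.mark_of(cam,l)[:1]])
yaw=np.arctan2(.167-.395,.558-.497);print("jack yaw",np.degrees(yaw))
def down(yawx): # tool x along jack x, z down
    x=np.array([np.cos(yawx),np.sin(yawx),0]);z=np.array([0,0,-1]);return R.from_matrix(np.c_[x,np.cross(z,x),z])
for k in(0,np.pi):print(togo([.533,.236,.16],down(yaw+k)))
```

```text
front [ 0.78819113 -0.11341546  0.084     ] [ 0.39593669 -0.12760526  0.084     ] len 0.39251100856595655 rear [ 0.41034125 -0.4658713   0.084     ]
yaw platform y-axis dir 2.071770316946219 side -87.56161647511222
ring [ 0.52448498 -0.09731301  0.075     ] sq [ 0.68277618 -0.09128221  0.078     ] dir 2.1818792619091836 0.15843445502041656
saddle [0.5549623  0.15837933 0.052     ]
hend [0.49086412 0.39280718 0.104     ]
blk [0.5303539  0.23160196 0.095     ]
base corners [array([0.60039671, 0.1432595 , 0.01      ]), array([0.52937573, 0.12108307, 0.01      ]), array([0.45041836, 0.38981549, 0.01      ])] dir -73.6264684148861 0.28009173212486743
top jack_grip []
top lift_pad [(array([266.7, 218.9]), 0.57, array([ 0.527, -0.104,  0.062]))]
scene jack_grip [(array([340.6, 199.2]), 0.86, array([0.531, 0.235, 0.075]))]
scene lift_pad [(array([247.7, 175.4]), 0.63, array([ 0.5  , -0.104,  0.062]))]
jack yaw -75.02167034911997
[ 2.904 -3.372  0.426  0.     0.     2.09 ]
[ 2.904 -3.372  0.426 -0.     0.    -1.91 ]
```

```bash
cat >> h.py <<'E'
def down(deg):
    a=np.radians(deg);x=np.array([np.cos(a),np.sin(a),0]);z=np.array([0,0,-1.]);return R.from_matrix(np.c_[x,np.cross(z,x),z])
E
python3 - <<'E'
from h import *
s=arm.read_state();p=np.array(s["position"]);g=np.array([.534,.231,.2]);y0=19.0;y1=105.8
for i in range(4):
    r=down(y0+(y1-y0)*i/4);print(np.round(r.inv().apply((g-p)/4)/.2,3), -(y1-y0)/4/45)
E
```

```text
[ 0.725 -0.837  0.057] -0.4822222222222222
[ 0.983 -0.51   0.057] -0.4822222222222222
[ 1.102 -0.11   0.057] -0.4822222222222222
[1.064 0.305 0.057] -0.4822222222222222
```

```bash
python3 -m creep '[0.725,-0.837,0.057,0,0,-0.48,-1,0.725,-0.837,0.057,0,0,-0.48,-1,0.725,-0.837,0.057,0,0,-0.48,-1,0.725,-0.837,0.057,0,0,-0.48,-1,0.725,-0.837,0.057,0,0,-0.48,-1]'
python3 -m creep '[0.98,-0.51,0.057,0,0,-0.48,-1,0.98,-0.51,0.057,0,0,-0.48,-1,0.98,-0.51,0.057,0,0,-0.48,-1,0.98,-0.51,0.057,0,0,-0.48,-1,0.98,-0.51,0.057,0,0,-0.48,-1]'
python3 -m creep '[1,-0.11,0.057,0,0,-0.48,-1,1,-0.11,0.057,0,0,-0.48,-1,1,-0.11,0.057,0,0,-0.48,-1,1,-0.11,0.057,0,0,-0.48,-1,1,-0.11,0.057,0,0,-0.48,-1]'
python3 - <<'E'
from h import *
print(togo([.534,.231,.2],down(105.8)))
E
```

```text
t: 2.1
position: [0.2867, -0.3816, 0.2338]
eef_rot: [0.938, 0.348, 0.0, -0.001]
contact_force: [-0.2, 0.5, -0.3]
width: 0.0852
gripper_force: 0.0
t: 2.6
position: [0.3689, -0.1771, 0.2224]
eef_rot: [0.856, 0.518, 0.0, -0.0]
contact_force: [0.6, 1.0, -0.5]
width: 0.0852
gripper_force: 0.0
t: 3.1
position: [0.4438, 0.0115, 0.211]
eef_rot: [0.742, 0.67, 0.001, 0.0]
contact_force: [-0.7, -1.4, -0.3]
width: 0.0855
gripper_force: 0.0
[ 1.138e+00  3.370e-01  5.700e-02  1.000e-03 -1.000e-03 -4.820e-01]
```

```bash
python3 -m creep '[1,0.337,0.057,0,0,-0.48,-1,1,0.337,0.057,0,0,-0.48,-1,1,0.337,0.057,0,0,-0.48,-1,1,0.337,0.057,0,0,-0.48,-1,1,0.337,0.057,0,0,-0.48,-1,1,0.337,0.057,0,0,-0.48,-1]' | head -3
python3 - <<'E'
from h import *
for c in("top","scene"):
    im=arm.camera(c)
    for l,z in(("jack_grip",.075),("saddle",.052),("handle_end",.104)):
        print(c,l,[(np.round(x["position"],1),round(x["confidence"],2),np.round(at(c,x["position"],z),3)) for x in arm.mark_of(c,l)[:1]])
print(togo([.534,.231,.07],down(105.8)))
a=im[110:310,200:460,::-1];cv2.imwrite("pics/v3.png",cv2.resize(a,None,fx=3,fy=3))
E
```

```text
t: 3.7
position: [0.5313, 0.1994, 0.1993]
eef_rot: [0.605, 0.796, -0.0, -0.0]
top jack_grip [(array([163.7, 216.1]), 0.96, array([0.543, 0.241, 0.075]))]
top saddle [(array([223.9, 145.7]), 0.66, array([0.788, 0.037, 0.052]))]
top handle_end [(array([113.6, 232.2]), 0.52, array([0.491, 0.398, 0.104]))]
scene jack_grip [(array([341.1, 198.8]), 0.8, array([0.528, 0.236, 0.075]))]
scene saddle [(array([314.8, 204.2]), 0.39, array([0.558, 0.161, 0.052]))]
scene handle_end [(array([393.4, 195.9]), 0.6, array([0.49 , 0.385, 0.104]))]
[ 0.157  0.06   0.65   0.     0.    -0.01 ]
```

View pics/v3.png

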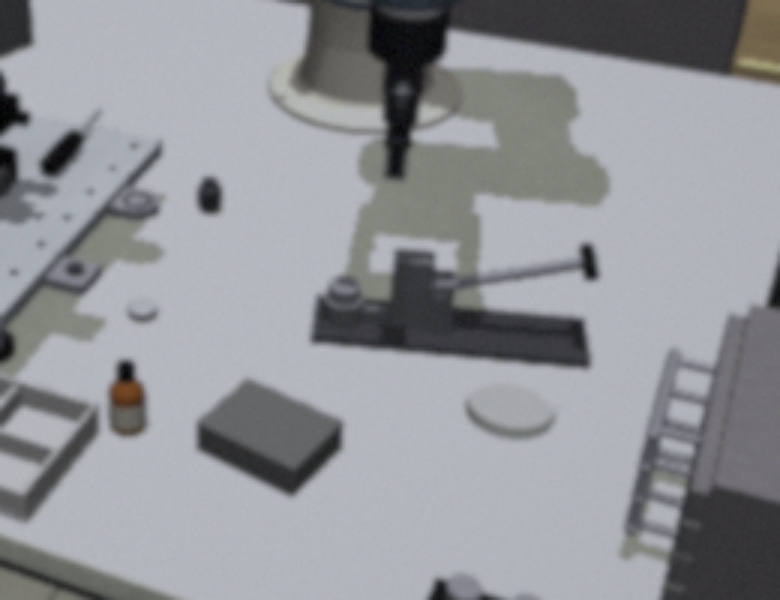

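```bash
python3 -m creep '[0.165,0.06,0.3,0,0,-0.01,-1,0.165,0.06,0.3,0,0,-0.01,-1,0.165,0.06,0.5,0,0,-0.01,-1,0.165,0.06,0.65,0,0,-0.01,-1,0.165,0.06,0.65,0,0,-0.01,-1,0.165,0.06,0.65,0,0,-0.01,1,0.165,0.06,0.65,0,0,-0.01,1,0.165,0.06,0.65,0,0,-0.01,1,0.165,0.06,0.65,0,0,-0.01,1,0.165,0.06,0.65,0,0,-0.01,1,0.165,0.06,0.65,0,0,-0.01,1,0.165,0.06,0.65,0,0,-0.01,1,0.165,0.06,0.65,0,0,-0.01,1]'
python3 - <<'E'
from h import *
im=arm.camera("top");a=im[170:270,90:220,::-1];cv2.imwrite("pics/v4.png",cv2.resize(a,None,fx=6,fy=6,interpolation=cv2.INTER_CUBIC))
s=arm.read_state();print(s["position"],R.from_quat(s["eef_rot"]).as_matrix()[:,0])
E
```

```text
t: 5.4
position: [0.5354, 0.2338, 0.071]
eef_rot: [0.603, 0.798, 0.002, 0.001]
contact_force: [6.1, 0.5, 8.2]
width: 0.0254
gripper_force: 64.2
[0.53539969 0.23379579 0.07096864] [-2.73167033e-01  9.61966614e-01  7.76649652e-05]
```

View pics/v4.png

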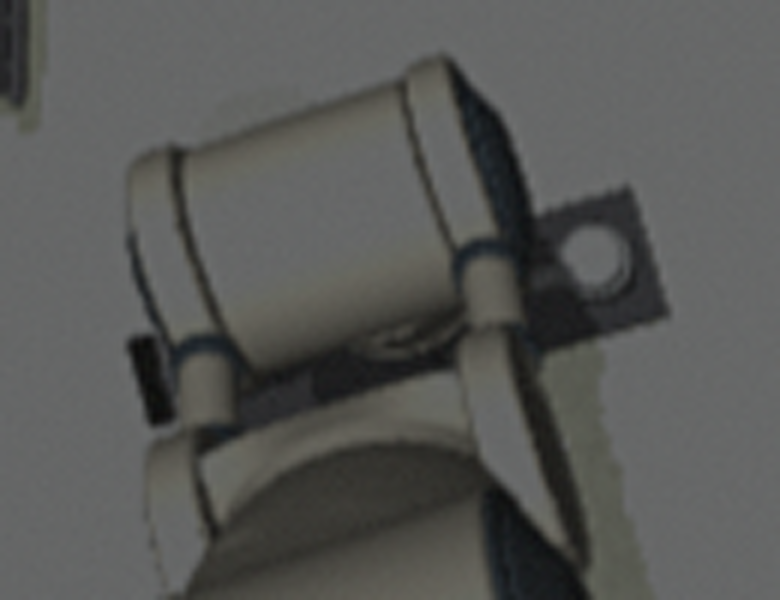

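```bash
python3 -m creep '[0,0,-0.02,0,0,0,1,0,0,-0.025,0,0,0,1,0,0,-0.025,0,0,0,1,-0.05,-0.02,-0.025,0,0,0.03,1,-0.13,-0.05,-0.025,0,0,0.06,1,-0.21,-0.08,-0.025,0,0,0.1,1,-0.29,-0.11,-0.025,0,0,0.14,1,-0.37,-0.14,-0.025,0,0,0.18,1,-0.45,-0.175,-0.025,0,0,0.22,1,-0.53,-0.205,-0.025,0,0,0.26,1,-0.61,-0.235,-0.025,0,0,0.303,1,-0.675,-0.26,-0.025,0,0,0.303,1,-0.675,-0.26,-0.025,0,0,0.303,1,-0.675,-0.26,-0.025,0,0,0.303,1]'
python3 - <<'E'
from h import *
for c,b in(("top",(170,290,150,310)),("scene",(130,250,220,400))):
    im=arm.camera(c);a=im[b[0]:b[1],b[2]:b[3],::-1];cv2.imwrite(f"pics/v5{c}.png",cv2.resize(a,None,fx=4.4,fy=4.4,interpolation=cv2.INTER_CUBIC))
    print(c,[(np.round(x["position"],1),round(x["confidence"],2),np.round(at(c,x["position"],.057),3)) for x in arm.mark_of(c,"saddle")[:2]])
print(togo([.5215,-.0205,.0715],down(92.2)))
E
```

```text
t: 6.85
position: [0.5206, 0.0886, 0.0748]
eef_rot: [0.694, 0.72, 0.0, 0.0]
contact_force: [-0.7, 0.2, -8.9]
width: 0.0255
gripper_force: 62.1
top [(array([232.1, 222.8]), 0.57, array([0.517, 0.014, 0.057])), (array([263.9, 220. ]), 0.42, array([ 0.524, -0.094,  0.057]))]
scene [(array([276.2, 186.1]), 0.38, array([0.516, 0.01 , 0.057]))]
[-0.55  -0.017  0.016  0.    -0.     0.001]
```

View pics/v5top.png

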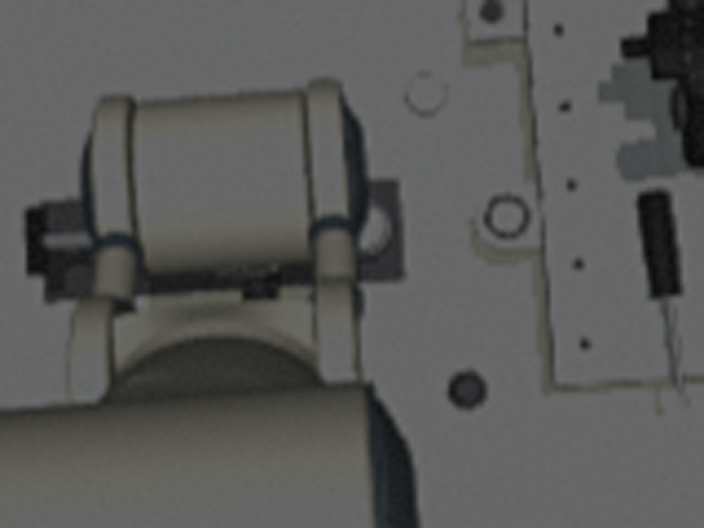

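View pics/v5scene.png

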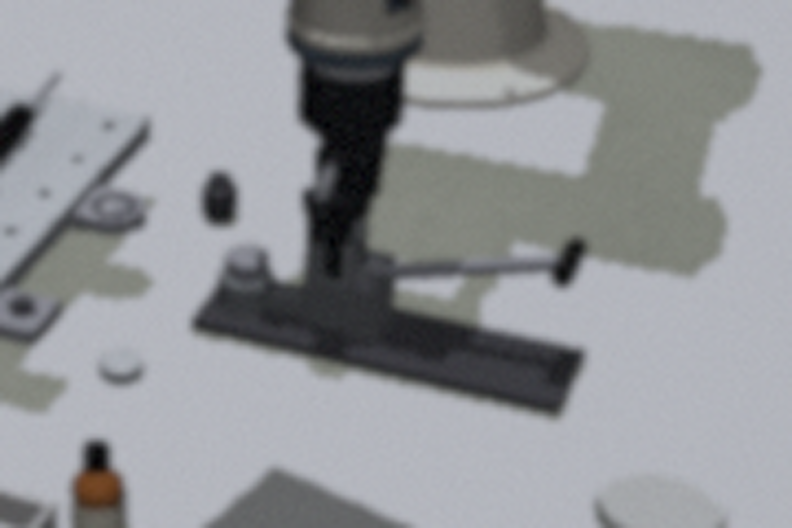

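Run:
```python
from h import *
t=lambda x,y,z:np.round(at("top",(150+x/4.4-.0,170+y/4.4),z),4)
s=lambda x,y,z:np.round(at("scene",(220+x/4.4,130+y/4.4),z),4)
print("ring",t(507,216,.075),s(114,206,.075))
print("saddle",t(375,230,.056),s(246,255,.056))
print("front corners",t(399,180,.014),t(405,277,.014),"rear corner",t(46,300,.014))
print("bar",t(36,240,.108), s(570,263,.108))
st=arm.read_state();print(st["position"])
```

```text
ring [ 0.5252 -0.0977  0.075 ] [ 0.5312 -0.0953  0.075 ]
saddle [0.5186 0.0029 0.056 ] [0.526  0.0136 0.056 ]
front corners [ 0.5617 -0.0169  0.014 ] [ 0.4846 -0.0197  0.014 ] rear corner [0.4734 0.2627 0.014 ]
bar [0.5125 0.2534 0.108 ] [0.5176 0.2564 0.108 ]
[0.52060819 0.08964406 0.07468362]
```

```bash
python3 -m creep '[-0.04,0,0.005,0,0,0,1,-0.12,0,0.008,0,0,0,1,-0.2,-0.002,0.008,0,0,0,1,-0.28,-0.003,0.008,0,0,0,1,-0.36,-0.004,0.008,0,0,0,1,-0.44,-0.005,0.008,0,0,0,1,-0.5,-0.006,0.008,0,0,0,1,-0.535,-0.006,0.008,0,0,0,1,-0.548,-0.006,0.008,0,0,0,1,-0.548,-0.006,0.008,0,0,0,1,-0.548,-0.006,0.015,0,0,0,1,-0.548,-0.006,0.02,0,0,0,1,-0.548,-0.006,0.02,0,0,0,1]'
python3 - <<'E'
from h import *
for c,b in(("top",(170,270,170,310)),("scene",(130,230,210,350))):
    im=arm.camera(c);a=im[b[0]:b[1],b[2]:b[3],::-1];cv2.imwrite(f"pics/v6{c}.png",cv2.resize(a,None,fx=5,fy=5,interpolation=cv2.INTER_CUBIC))
E
python3 -c "
import cv2,numpy as np
cv2.imwrite('pics/v6.png',cv2.resize(np.vstack([cv2.imread('pics/v6top.png'),cv2.imread('pics/v6scene.png')])[:, :],(420,600)) if 0 else np.hstack([cv2.resize(cv2.imread('pics/v6top.png'),(400,286)),cv2.resize(cv2.imread('pics/v6scene.png'),(400,286))]))"
```

```text
t: 8.35
position: [0.5237, -0.0199, 0.0708]
eef_rot: [0.693, 0.721, 0.0, 0.0]
contact_force: [-0.6, 0.2, -1.7]
width: 0.0252
gripper_force: 62.7
```

View pics/v6scene.png

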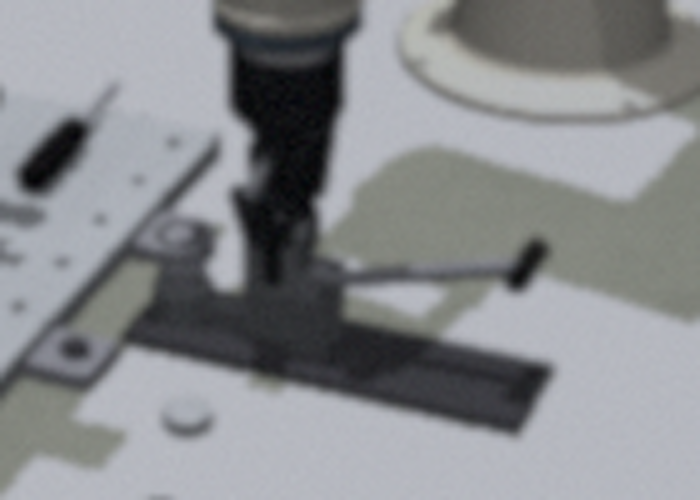

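```bash
python3 -m creep '[0,0,0.002,0,0,0,-1,0,0,0.002,0,0,0,-1,0,0,0.002,0,0,0,-1,0,0,0.002,0,0,0,-1,0,0,0.002,0,0,0,-1,0,0,-0.1,0,0,0,-1,0,0,-0.25,0,0,0,-1,0,0,-0.4,0,0,0,-1,0.2,0,-0.4,0,0,0,-1,0.4,0,-0.4,0,0,0,-1,0.6,0,-0.4,0,0,0,1,0.82,0,-0.4,0,0,0,1,0.82,0,-0.4,0,0,0,1,0.82,0,-0.4,0,0,0,1,0.82,0,-0.4,0,0,0,1,0.82,0,-0.4,0,0,0,1]'
python3 - <<'E'
from h import *
for c,b in(("top",(170,270,150,310)),("scene",(120,220,210,370))):
    im=arm.camera(c);a=im[b[0]:b[1],b[2]:b[3],::-1];cv2.imwrite(f"pics/v7{c}.png",cv2.resize(a,None,fx=3,fy=3,interpolation=cv2.INTER_CUBIC))
cv2.imwrite("pics/v7.png",np.vstack([cv2.imread(f"pics/v7{c}.png") for c in("top","scene")]))
E
```

```text
t: 10.05
position: [0.5174, 0.1426, 0.1507]
eef_rot: [0.694, 0.72, -0.0, 0.0]
contact_force: [-0.6, -0.7, 0.2]
width: 0.0003
gripper_force: 0.0
```

View pics/v7.png

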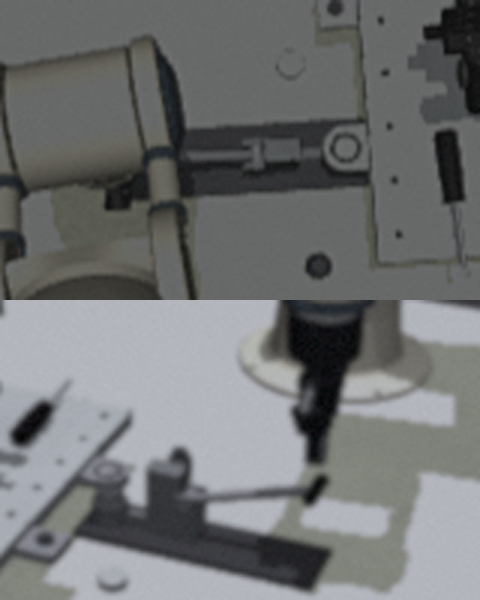

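Run:
```python
from h import *
t=lambda x,y,z:np.round(at("top",(150+x/3,170+y/3),z),4)
s=lambda x,y,z:np.round(at("scene",(210+x/3,120+y/3),z),4)
print("ring",t(346,147,.075),s(107,170,.075))
print("block",t(285,150,.095),"front edge/back",t(300,150,.095),t(270,150,.095),s(176,169,.095))
print("base at x~360",t(368,184,.01),t(325,121,.01),t(200,128,.01),t(200,195,.01))
```

```text
ring [ 0.5255 -0.0981  0.075 ] [ 0.5306 -0.0965  0.075 ]
block [ 0.5219 -0.0296  0.095 ] front edge/back [ 0.5215 -0.0461  0.095 ] [ 0.5223 -0.0131  0.095 ] [ 0.527  -0.0127  0.095 ]
base at x~360 [ 0.488  -0.1266  0.01  ] [ 0.5627 -0.0789  0.01  ] [0.5579 0.0674 0.01  ] [0.4799 0.0686 0.01  ]
```

```bash
python3 -m creep '[0,0,0.1,0,0,0,1,0.005,0,0.13,0,0,0,1,0.01,0,0.16,0,0,0,1,0.015,0,0.19,0,0,0,1,0.02,0,0.22,0,0,0,1,0.025,0,0.25,0,0,0,1,0.03,0,0.28,0,0,0,1,0.035,0,0.31,0,0,0,1,0.035,0,0.34,0,0,0,1,0.035,0,0.37,0,0,0,1,0.03,0,0.4,0,0,0,1,0.025,0,0.42,0,0,0,1,0.025,0,0.44,0,0,0,1,0.025,0,0.455,0,0,0,1,0.025,0,0.455,0,0,0,1,0.025,0,0.455,0,0,0,1]'
```

```text
t: 11.75
position: [0.5175, 0.1486, 0.0597]
eef_rot: [0.693, 0.721, 0.0, 0.0]
contact_force: [-0.2, 1.6, 9.1]
width: 0.0004
gripper_force: 4.9
```

```bash
python3 -m creep '[0,0,0.01,0,0,0,1,0,0,0.01,0,0,0,1,0,0,0.01,0,0,0,1]'; python3 -m creep '[0,0,0.01,0,0,0,1,0,0,0.01,0,0,0,1,0,0,0.01,0,0,0,1]'
```

```text
t: 12.05
position: [0.5176, 0.1485, 0.0583]
eef_rot: [0.693, 0.721, 0.0, 0.001]
contact_force: [-2.0, -0.1, 20.8]
width: -0.0001
gripper_force: 10.6
t: 12.35
position: [0.5177, 0.1485, 0.0569]
eef_rot: [0.693, 0.721, 0.001, 0.001]
contact_force: [-5.3, -1.3, 35.7]
width: 0.0002
gripper_force: 18.1
```

```bash
python3 -m creep '[0,0,-0.05,0,0,0,1,0.005,0,-0.1,0,0,0,1,0.01,0,-0.15,0,0,0,1,0.01,0,-0.2,0,0,0,1,0.01,0,-0.25,0,0,0,1,0,0,-0.3,0,0,0,1,-0.01,0,-0.35,0,0,0,1,-0.02,0,-0.4,0,0,0,1,-0.025,0,-0.475,0,0,0,1,-0.025,0,-0.475,0,0,0,1,-0.025,0,-0.475,0,0,0,1,-0.025,0,-0.475,0,0,0,1,-0.025,0,-0.475,0,0,0,1,-0.025,0,-0.475,0,0,0,1,-0.025,0,-0.475,0,0,0,1,-0.025,0,-0.475,0,0,0,1,-0.025,0,-0.475,0,0,0,1,-0.025,0,-0.475,0,0,0,1,-0.025,0,-0.475,0,0,0,1,-0.025,0,-0.475,0,0,0,1]'
python3 -m creep '[0,0,0,0,0,0,1,0,0,0,0,0,0,1,0,0,0,0,0,0,1,0,0,0,0,0,0,1,0,0,0,0,0,0,1,0,0,0,0,0,0,1,0,0,0,0,0,0,1,0,0,0,0,0,0,1,0,0,0,0,0,0,1,0,0,0,0,0,0,1,0,0,0,0,0,0,1,0,0,0,0,0,0,1,0,0,0,0,0,0,1,0,0,0,0,0,0,1,0,0,0,0,0,0,1,0,0,0,0,0,0,1,0,0,0,0,0,0,1,0,0,0,0,0,0,1]'
python3 - <<'E'
from h import *
for c,b in(("top",(170,270,150,310)),("scene",(120,220,210,370))):
    im=arm.camera(c);a=im[b[0]:b[1],b[2]:b[3],::-1];cv2.imwrite(f"pics/v7{c}.png",cv2.resize(a,None,fx=3,fy=3,interpolation=cv2.INTER_CUBIC))
cv2.imwrite("pics/v8.png",np.vstack([cv2.imread(f"pics/v7{c}.png") for c in("top","scene")]))
E
```

```text
t: 14.35
position: [0.5172, 0.1436, 0.1507]
eef_rot: [0.693, 0.721, 0.0, 0.0]
contact_force: [-0.4, -0.2, -0.0]
width: 0.0001
gripper_force: 0.0
t: 16.15
position: [0.5173, 0.1436, 0.1507]
eef_rot: [0.693, 0.721, -0.0, -0.0]
contact_force: [0.6, -0.9, -0.2]
width: 0.0004
gripper_force: 0.0
```

View pics/v8.png

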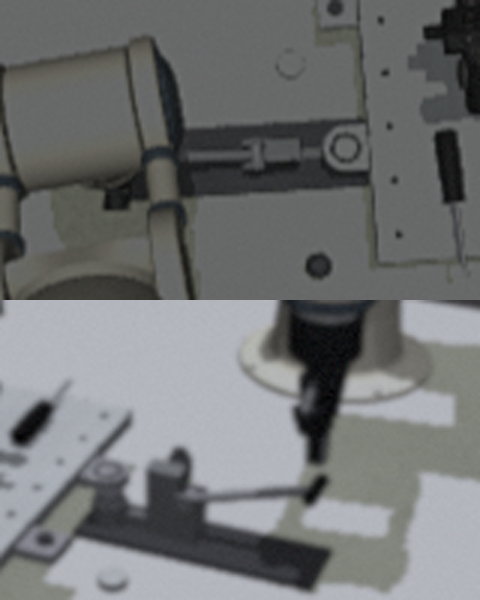

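The picture matches the one before the stroke: the handle is fully up, the jack hasn't shifted, and the ring is still over the saddle at crop (346,147). I'll start the second stroke.

```bash
python3 -m creep '[0,0,0.1,0,0,0,1,0.005,0,0.13,0,0,0,1,0.01,0,0.16,0,0,0,1,0.015,0,0.19,0,0,0,1,0.02,0,0.22,0,0,0,1,0.025,0,0.25,0,0,0,1,0.03,0,0.28,0,0,0,1,0.035,0,0.31,0,0,0,1,0.035,0,0.34,0,0,0,1,0.035,0,0.37,0,0,0,1,0.03,0,0.4,0,0,0,1,0.025,0,0.42,0,0,0,1,0.025,0,0.44,0,0,0,1,0.025,0,0.455,0,0,0,1,0.025,0,0.465,0,0,0,1,0.025,0,0.468,0,0,0,1,0.025,0,0.468,0,0,0,1,0.025,0,0.468,0,0,0,1,0.025,0,0.468,0,0,0,1,0.025,0,0.468,0,0,0,1]'
python3 -m creep '[0,0,0,0,0,0,1,0,0,0,0,0,0,1,0,0,0,0,0,0,1,0,0,0,0,0,0,1,0,0,0,0,0,0,1,0,0,0,0,0,0,1,0,0,0,0,0,0,1,0,0,0,0,0,0,1,0,0,0,0,0,0,1,0,0,0,0,0,0,1]'
python3 - <<'E'
from h import *
for c,b in(("top",(170,270,150,310)),("scene",(120,220,210,370))):
    im=arm.camera(c);a=im[b[0]:b[1],b[2]:b[3],::-1];cv2.imwrite(f"pics/v7{c}.png",cv2.resize(a,None,fx=3,fy=3,interpolation=cv2.INTER_CUBIC))
cv2.imwrite("pics/v9.png",np.vstack([cv2.imread(f"pics/v7{c}.png") for c in("top","scene")]))
E
```

```text
t: 18.25
position: [0.5176, 0.1485, 0.0579]
eef_rot: [0.693, 0.721, 0.001, 0.001]
contact_force: [-3.9, -0.1, 24.3]
width: -0.0002
gripper_force: 12.6
t: 19.25
position: [0.5176, 0.1485, 0.0579]
eef_rot: [0.693, 0.721, 0.001, 0.001]
contact_force: [-3.6, -1.1, 25.5]
width: -0.0002
gripper_force: 12.6
```

View pics/v9.png

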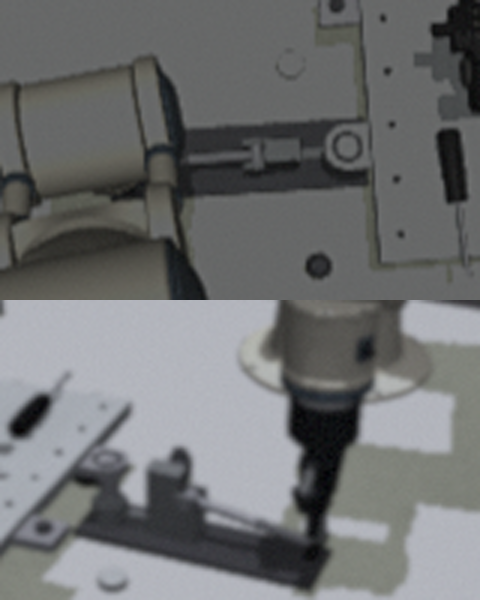

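The handle is down at its stop, the platform edge is raised on the saddle, the jack hasn't moved, and the push is steady at about 25 N.

```bash
python3 -c "
from plant import arm
print(arm.close_job())"
```

```text
the job is handed in; nothing more can be done
None
```

The job is handed in: the jack's saddle sits within about 2 mm of the lift point, the trial stroke went right down and came fully back up, and the handle is now held down at its stop with the platform's edge raised on the saddle (about 19 s used).

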